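# Seat the keyed collar on the carving stand and hold it home

### The arm

A 7-joint arm with a two-finger parallel gripper is mounted at the origin on the work surface; the furniture and walls round the work are solid. World frame = base frame: x ahead of the robot, y to its left, z up, the work surface at z = 0. Lengths are in m, angles in rad, forces in N, time in s.
With the tool pointing down it reaches from about 0.425 to 0.875 m from the base axis. Payload 4.7 kg.
Tool frame: the origin (TCP) lies at the very end of the fingers, on their centre line; the grasp point (between the pads) lies 19 mm behind it; z points along the fingers, y is the line along which they close (so a half turn about z gives the same grasp; the last joint's range is limited). The gripper opens to 87 mm and grips with 3 to 60 N. Pads are 19 mm wide; open, the fingers measure 117 mm over their backs; the gripper's body (75 mm by 190 mm) begins 51 mm behind the grasp point.
Start: joints at [1.203, 0.321, -0.07, 1.45, 0.023, 1.371, -0.057], TCP at [0.242, -0.603, 0.223] pointing down, gripper open.
Joint ranges: [-2.86, 2.86], [-0.3, 2.09], [-1.38, 1.24], [0.06, 2.45], [-1.56, 4.7], [0.09, 2.05], [-2.69, 2.69]. Speed limits (rad/s): [2.57, 2.57, 3.14, 3.14, 3.14, 3.14, 3.14].

### API

Orientations are given as a rotation vector (axis times angle).
In Python, from bench import ctrl, get_image, job gives the robot as it stands.
- The arm moves only by the shell command python3 -m crank 'ROWS' [FORCE]. ROWS is JSON, a list that holds one entry, the list of rows, each a list of 5 numbers: the shift along the tool's x, y, z in mm, then the turn about the tool's z in rad, then the closure, from -1 (fully open) to 1 (shut), so that 0 is half open. A call has 1 to 10 rows; each row shifts and turns the commanded pose from where the row before left it, along the tool's axes as they then stand; what a row does not reach is not made up. A row lasts 1/12 s, in which the tool goes at most 41.7 mm and 7.16 degrees, less where a joint would pass 70% of its speed; a pose out of reach is approached as far as the arm can. A call with a gripper value outside its range is refused whole. The fingers move at their own pace and stop on an object; FORCE is the grip in N (left out, the last holds). Time passes only in rows, so rows that do not move let the fingers close. It gives the time, the measured TCP pose, the force, the opening and the grip force at its end, in the units of the state.
- ctrl.get_state(): the state, without advancing time (a new reading comes with each control period).
- get_image(name): name is "side" or "top" or "wrist"; returns a dict with "pixels" (384x512x3 uint8, red, green, blue), "fx", "fy", "cx", "cy" (pixels), "k1" (the pictures are not rectified: a ray, as slopes to the right and down, at radius r is drawn at 1 + k1 r^2 times it, then the intrinsics apply), "T" (4x4, takes a point from camera to world coordinates); the wrist camera has in their place "T_tool_cam" (4x4, takes a point from camera to tool coordinates, whose origin is the TCP and whose axes are the flange's). Camera axes: x right, y down, z forward; pixel columns grow to the right and rows downward; lengths in m; the calibration is good to about 2 mm. A picture is of the moment at which its call begins: read the wrist's pose just before it. There is no depth.
- job.close_job(): hands the job in; it is judged then, once.
The state is a dict: "time": time; "joint_positions": joint angles; "qd": joint speeds; "joint_torque": joint torques, N m; "position": TCP position; "tool_rot": TCP orientation; "ft_force": force on the tool from outside, world axes, zero at the start; "torque": the same for the moment, N m; "grip_width": opening from 0.0 (shut) to 1.0 (fully open); "grip_force": force on a finger pad.
Only numpy, scipy, OpenCV 4.12 (cv2) and the standard library are available. Lean on these libraries where they do the work, as an engineer would, in place of code of your own. Each camera call takes 0.05 s, during which the arm holds its last target. There are 200 camera calls.

### The job

Lift the knurled collar by its rim and lower it, open end down, onto the upright spindle of the carving stand, where it will catch on the spindle's cross pins. Turn it until its hidden keyways drop over the pins, push it down flush against the stand's flange, squeezing the sprung brass sleeve, and finish while still holding it pushed fully home (a workmate will then lock it; let go and the spring lifts it). Leave the slip stone, tape measure and dust brush where they lie.

Things in the scene. Friction and masses are not known exactly. Their poses are not given: they have to be found in the camera images.
- stand: Carving-stand base, fixed: grey plate 110 x 110 x 12 mm, four bolt heads (tops 17 mm up) near its corners; on it a round dark steel flange (top radius 34 mm, top 20 mm above the bench) carrying an upright steel spindle, diameter 32 mm, its chamfered top (24 mm across) 54 mm above the bench. Origin: on the spindle axis at bench level; z up.
- pin_level (a point): Point on the spindle axis, 44 mm above the bench, where four 5 mm pins stick out of the spindle at right angles to each other, tips 21 mm from the axis. Their angle about the axis varies from start to start and is not given by any pose; they can be seen from above.
- collar: Loose round knurled aluminium collar, blind cap: outer diameter 56 mm, 42 mm tall, 0.2 kg, standing open end down on the bench. Grip its side, pad middle about 28 mm above the underside. Out of line it rides on the pins, underside about 45 mm above the bench; in line it slides down to the flange, underside 20 mm up. Origin: centre of underside; z up.
- bore (a point): Mouth of the collar's bore (centre of its underside). Bore 35 mm across, 36 mm deep; four keyways 10 mm wide, 44 mm across floors, at right angles, full depth, invisible from outside and their angle not given: find it by feel within a quarter turn (a catch of about 0.12 rad either way). Carried over unturned from the start, the collar is never in line.
- ejector (a joint): Spring-loaded brass sleeve, 47 mm outer diameter, round the foot of the spindle: how far it is pressed down, in m. 0: free, its top 8 mm above the flange; 0.008: flush with the flange, i.e. the collar is home. Pushes up with about 5 N when free and 10 N when flush; the collar's weight does not press it down.
- slip_stone: Bystander: flat pale sharpening stone 36 x 100 x 12 mm lying on the bench; origin: centre of its underside.
- tape_measure: Bystander: yellow tape measure 30 x 63 x 59 mm standing on the bench; origin: centre of its underside.
- dust_brush: Bystander: flat brush with wooden handle, 34 x 187 x 13 mm, lying on the bench; origin: centre of its underside.
Things that resemble listed ones, but are neither listed nor needed, are in the scene too. Of the things that look like the stand, the larger one is meant.

How it is judged:
On the way, in this order (a step that is already met when the one before it is completed fails the run):
1. the collar is lifted clear of the bench, above the spindle's height (height (world z) of collar above 0.055 m), for 0.1 s.
2. the collar is upright on the spindle, down on the pins or lower (horizontal distance between collar and stand below 0.004 m and angle between collar's own z axis and vertical below 0.1 rad and z of collar in the frame of stand below 0.05 m), for 0.1 s.
At the end, for the whole second after the job is handed in: The collar is upright (within 0.06 rad) on the spindle, centred within 3 mm, its underside within 2 mm of the flange, the brass sleeve pressed at least 6 mm of its 8 mm, the collar at rest, and the gripper's fingers are still on it (over 1 N) holding it down (z of collar in the frame of stand below 0.022 m and horizontal distance between collar and stand below 0.003 m and angle between collar's own z axis and vertical below 0.06 rad and value of joint ejector above 0.006 m and linear speed of collar below 0.02 m/s and contact force between the fingers and collar above 1 N); the arm keeps its last pose, push and grip.
It fails at once if the slip stone is moved more than 3 cm (distance of slip_stone from where it was at the start of the episode above 0.03 m).
It fails at once if the tape measure is moved more than 3 cm (distance of tape_measure from where it was at the start of the episode above 0.03 m).
It fails at once if the dust brush is moved more than 3 cm (distance of dust_brush from where it was at the start of the episode above 0.03 m).
It also fails if it takes over 61 s, if anything falls off the work surface, if the arm or the gripper's body presses on something with over 40 N, if the wrist force passes 120 N, or if a joint passes its speed limit or range.

## Working session

There is one attempt and no reset: what is moved stays moved. The work goes in short steps, Python scripts to look and compute and a shell command to move; the robot and the scene stay as the last step left them, time stands still between calls to the robot, and variables do not carry over. Pictures are saved under pics/ and viewed, at most 10 in all, crops included, and the job is handed in when it is done.

```bash
mkdir -p pics; ls; python3 - <<'E'
from bench import ctrl,get_image
import cv2,numpy as np
s=ctrl.get_state();print(s)
a=get_image("top");b=get_image("side")
for n,d in(("top",a),("side",b)):
    cv2.imwrite(f"pics/{n}0.png",d["pixels"][:,:,::-1]);print(n,d["fx"],d["fy"],d["cx"],d["cy"],d["k1"],np.round(d["T"],3).tolist())
E
```

```text
pics
{'time': 0.0, 'joint_positions': array([ 1.2031099 ,  0.32182741, -0.07008125,  1.45168066,  0.02259974,
        1.37079967, -0.05691213]), 'qd': array([-0.0013598 , -0.00011713, -0.00035964,  0.00055016, -0.00053262,
        0.00077521,  0.00087875]), 'joint_torque': array([ 1.45265824e-05, -4.91295648e+01, -4.04059617e-01, -3.12526917e+01,
       -6.40310207e-02,  4.35569545e-02,  1.50228575e-04]), 'position': array([ 0.24191956, -0.60270148,  0.22145579]), 'tool_rot': array([-3.08268384e+00, -5.95741405e-01,  7.27330345e-04]), 'ft_force': array([-0.13424502,  0.65476573,  0.10280441]), 'torque': array([ 0.01987007, -0.00436618,  0.01259762]), 'grip_force': 0.0, 'grip_width': 1.0003535986212724}
top 372.71755511924795 372.71755511924795 254.57324070920524 191.60944406852178 -0.10125076485491843 [[0.024, -0.982, 0.185, 0.345], [-1.0, -0.024, 0.001, -0.16], [0.004, -0.185, -0.983, 0.986], [0.0, 0.0, 0.0, 1.0]]
side 411.2263942930016 411.2263942930016 258.71090702076697 189.23796922653804 0.012690657484512695 [[0.997, -0.058, 0.06, 0.459], [-0.079, -0.429, 0.9, -0.945], [-0.026, -0.901, -0.432, 0.444], [0.0, 0.0, 0.0, 1.0]]
```

View pics/top0.png

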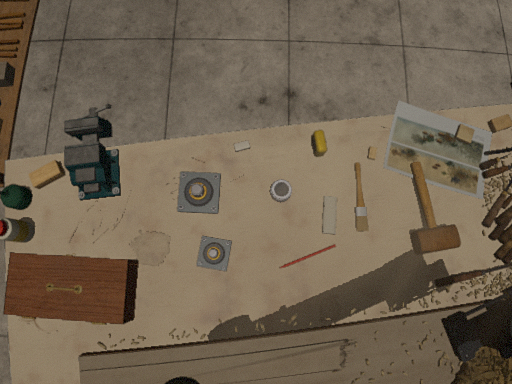

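View pics/side0.png

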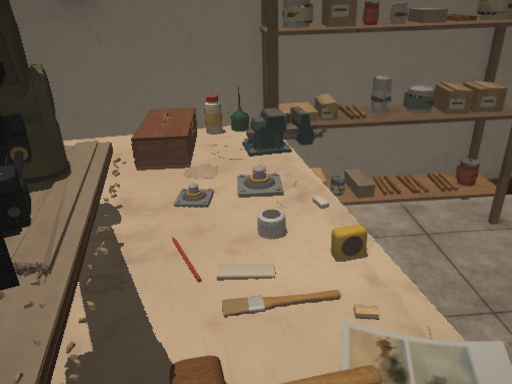

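The top view shows two stand look-alikes, at about (199,191) and (213,253). The plate at (199,191) is clearly bigger, and the 110 mm size check will confirm it. The collar is at (281,190), and the stone, tape and brush are at (330,215), (320,142) and (361,200). Next I'll measure these and check an enlarged crop.

```bash
cat > h.py <<'E'
import numpy as np,cv2
from bench import ctrl,get_image
from scipy.spatial.transform import Rotation as R
def camT(d,s=None):
    if "T" in d: return np.array(d["T"])
    M=np.eye(4);M[:3,:3]=R.from_rotvec(s["tool_rot"]).as_matrix();M[:3,3]=s["position"]
    return M@np.array(d["T_tool_cam"])
def cast(d,uv,z,s=None):
    T=camT(d,s);K=np.array([[d["fx"],0,d["cx"]],[0,d["fy"],d["cy"]],[0,0,1.]])
    p=cv2.undistortPoints(np.array(uv,float).reshape(-1,1,2),K,np.array([d["k1"],0,0,0.])).reshape(-1,2)
    r=np.c_[p,np.ones(len(p))]@T[:3,:3].T
    return T[:3,3]+r*((z-T[2,3])/r[:,2])[:,None]
E
python3 - <<'E'
from h import *
d=get_image("top");im=d["pixels"][:,:,::-1].copy()
c=im[160:275,170:345];cv2.imwrite("pics/crop.png",cv2.resize(c,None,fx=4.5,fy=4.5,interpolation=cv2.INTER_CUBIC))
hsv=cv2.cvtColor(im,cv2.COLOR_BGR2HSV)
m=((hsv[...,1]<60)|(hsv[...,2]<60)).astype(np.uint8)*255
m[:,:165]=0;m[:,345:]=0;m[:135]=0;m[275:]=0
for k in cv2.findContours(m,cv2.RETR_EXTERNAL,cv2.CHAIN_APPROX_NONE)[0]:
    if cv2.contourArea(k)<100: continue
    r=cv2.minAreaRect(k);w=cast(d,cv2.boxPoints(r),.012)
    print(np.round(r[0]),cv2.contourArea(k),"ctr z12",w.mean(0).round(4),"sides",np.linalg.norm(w[0]-w[1]).round(3),np.linalg.norm(w[1]-w[2]).round(3), "dir",(w[0]-w[1]).round(3))
print(cast(d,[[281.5,188]],.042),cast(d,[[198,190]],.054))
print(np.round(get_image("wrist")["T_tool_cam"],3))
E
```

```text
[214. 253.] 893.5 ctr z12 [ 0.3638 -0.0568  0.012 ] sides 0.079 0.081 dir [-0.079  0.01   0.   ]
[329. 214.] 408.0 ctr z12 [ 0.4717 -0.3575  0.012 ] sides 0.099 0.035 dir [-0.099  0.004  0.   ]
[281. 190.] 356.5 ctr z12 [ 0.5347 -0.2285  0.012 ] sides 0.058 0.059 dir [-0.042  0.04   0.   ]
[198. 192.] 1582.0 ctr z12 [ 0.5235 -0.0093  0.012 ] sides 0.11 0.112 dir [-0.11  -0.001 -0.   ]
[[ 0.5333446  -0.22823466  0.042     ]] [[ 0.52045046 -0.0146052   0.054     ]]
[[ 0.001 -0.954 -0.3    0.083]
 [ 1.     0.     0.001 -0.001]
 [-0.    -0.3    0.954 -0.162]
 [ 0.     0.     0.     1.   ]]
```

View pics/crop.png

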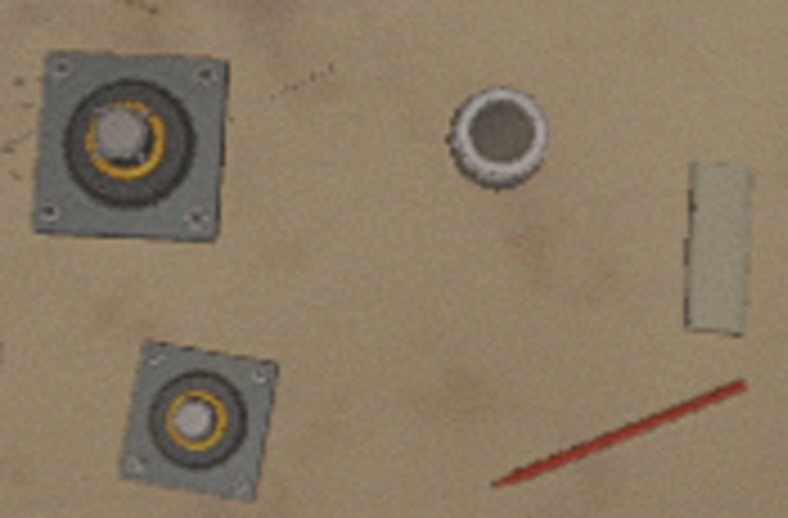

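The crop confirms it. The stand at crop (125,140), full image (198,192), has a 110 mm plate, so it is the one meant. The other, at crop (197,418), is only 80 mm. The collar's top is at crop (500,132). Moving above the collar now.

```bash
python3 -m crank '[[[34,-20,0,0,-1],[34,-20,0,0,-1],[34,-20,0,0,-1],[34,-20,0,0,-1],[34,-20,0,0,-1],[34,-20,0,0,-1],[34,-20,0,0,-1],[34,-20,0,0,-1],[34,-20,0,0,-1],[34,-20,0,0,-1]]]' 20
python3 -m crank '[[[34,-20,10,0,-1],[34,-20,10,0,-1],[0,0,20,0,-1],[0,0,0,0,-1],[0,0,0,0,-1]]]'
python3 - <<'E'
from h import *
s=ctrl.get_state();d=get_image("wrist");cv2.imwrite("pics/w1.png",d["pixels"][:,:,::-1]);print(s["position"],s["tool_rot"],s["joint_positions"].round(2))
E
```

```text
time: 1.03
position: [0.4839, -0.2892, 0.2226]
tool_rot: [3.084, 0.596, 0.0]
ft_force: [0.7, -1.1, -0.6]
grip_width: 0.998
grip_force: 0.0
time: 1.45
position: [0.5304, -0.2284, 0.1815]
tool_rot: [-3.083, -0.597, 0.004]
ft_force: [-0.2, 0.3, -0.2]
grip_width: 0.996
grip_force: 0.0
[ 0.53039363 -0.228408    0.18146591] [-3.08338355 -0.59664954  0.00434183] [ 0.69  0.22 -0.38  1.68  0.08  1.27 -0.89]
```

View pics/w1.png

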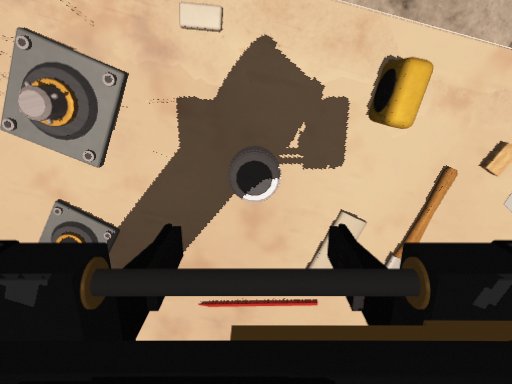

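The wrist view shows the collar at about (255,176), partly in the gripper's shadow. The bigger stand's spindle top is at (35,103). Casting rays for both.

```bash
python3 - <<'E'
from h import *
s=ctrl.get_state();d=get_image("wrist")
for uv,z in(([255,177],.042),([230,176],.042),([281,176],.042),([255,201],.042),([35,103],.054)):print(uv,cast(d,[uv],z,s).round(4))
w=cast(d,[[22,41],[109,79],[88.5,156],[10,125]],.017,s);print(w.mean(0))
M=R.from_rotvec(s["tool_rot"]).as_matrix()
print("tool shift",(M.T@(cast(d,[[255,177]],.042,s)[0]-s["position"])*1000).round(1))
E
```

```text
[255, 177] [[ 0.5316 -0.2288  0.042 ]]
[230, 176] [[ 0.523  -0.2043  0.042 ]]
[281, 176] [[ 0.5426 -0.2535  0.042 ]]
[255, 201] [[ 0.507  -0.2387  0.042 ]]
[35, 103] [[ 0.5247 -0.0128  0.054 ]]
[ 0.52390274 -0.01098217  0.017     ]
tool shift [  1.3  -0.4 140.6]
```

```bash
python3 -m crank '[[[1.5,0,30,0,-1],[0,0,30,0,-1],[0,0,30,0,-1],[0,0,30,0,-1],[0,0,25,0,-1],[0,0,15,0,-1],[0,0,8,0,-1],[0,0,4,0,-1],[0,0,0,0,-1]]]'
python3 -m crank '[[[0,0,0,0,0],[0,0,0,0,1],[0,0,0,0,1],[0,0,0,0,1],[0,0,0,0,1],[0,0,0,0,1],[0,0,0,0,1],[0,0,0,0,1]]]' 35
```

```text
time: 2.3
position: [0.5328, -0.2291, 0.011]
tool_rot: [3.084, 0.593, 0.001]
ft_force: [0.4, -0.5, -0.4]
grip_width: 0.999
grip_force: 0.0
time: 2.97
position: [0.5328, -0.2277, 0.0108]
tool_rot: [-3.084, -0.596, 0.0]
ft_force: [-0.8, 0.6, 2.4]
grip_width: 0.617
grip_force: 34.9
```

```bash
python3 -m crank '[[[0,0,-15,0,1],[0,0,-30,0,1],[0,0,-30,0,1],[0,0,-30,0,1],[0,0,-5,0,1],[12,-34,0,0,1],[12,-34,0,0,1],[12,-34,0,0,1],[0,0,0,0,1],[0,0,0,0,1]]]'
python3 - <<'E'
from h import *
s=ctrl.get_state();d=get_image("wrist");cv2.imwrite("pics/w2.png",d["pixels"][:,:,::-1]);np.savez("w2.npz",p=s["position"],r=s["tool_rot"])
E
```

```text
time: 3.8
position: [0.5277, -0.1168, 0.1197]
tool_rot: [-3.082, -0.605, 0.002]
ft_force: [-0.5, -1.6, -2.6]
grip_width: 0.617
grip_force: 34.9
```

View pics/w2.png

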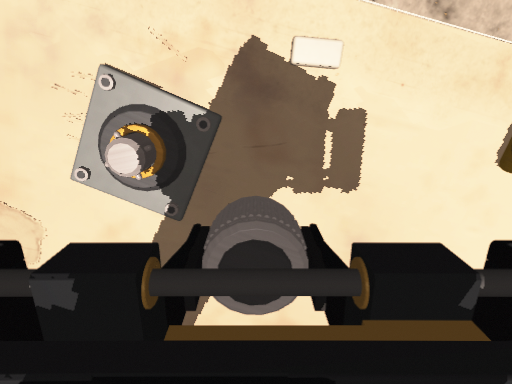

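The spindle top is at about (123,157), with bolts at (107,82), (204,125), (171,211) and (82,174). The collar is held level at (255,265).

```bash
python3 - <<'E'
from h import *
s=ctrl.get_state();d=get_image("wrist");im=d["pixels"][:,:,::-1].copy()
M=R.from_rotvec(s["tool_rot"]).as_matrix()
w=cast(d,[[107,82],[204,125],[171,211],[82,174]],.017,s);print("bolts",w.mean(0).round(4),"diag ctr",((w[0]+w[2])/2).round(4),((w[1]+w[3])/2).round(4))
print("top",cast(d,[[123,157]],.054,s).round(4), s["position"].round(4))
print("collar axis pos @ top z", (M.T@(cast(d,[[255,273]],s["position"][2]+.031,s)[0]-s["position"])*1000).round(1))
c=im[100:220,60:220];a=cv2.resize(c,None,fx=3.7,fy=3.7,interpolation=cv2.INTER_CUBIC)
b=cv2.resize(im[185:325,190:320],None,fx=3,fy=3,interpolation=cv2.INTER_CUBIC);b=cv2.convertScaleAbs(b,alpha=2)
h=max(a.shape[0],b.shape[0]);o=np.zeros((h,a.shape[1]+200,3),np.uint8)
cv2.imwrite("pics/a.png",a)
E
```

```text
bolts [ 0.5229 -0.0123  0.017 ] diag ctr [ 0.5225 -0.0122  0.017 ] [ 0.5232 -0.0124  0.017 ]
top [[ 0.5241 -0.0112  0.054 ]] [ 0.5277 -0.1192  0.1197]
collar axis pos @ top z [ -2.   -0.6 -31. ]
```

View pics/a.png

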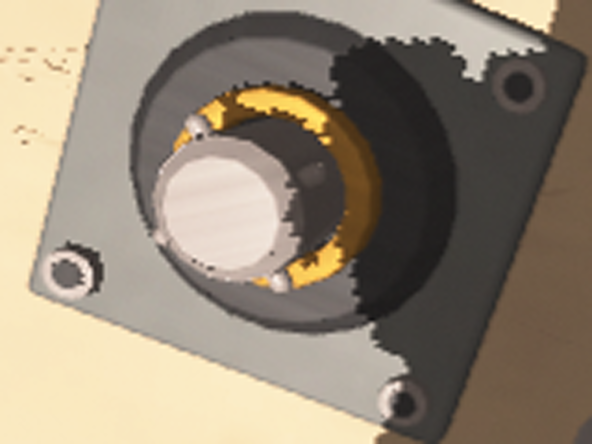

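The pin tips show at crop (198,128), (280,280), (155,237) and (315,170), and the top disc is at (220,212). The pins' midpoint gives the spindle axis.

```bash
python3 - <<'E'
from h import *
s=ctrl.get_state();d=get_image("wrist");M=R.from_rotvec(s["tool_rot"]).as_matrix()
f=lambda q:np.array(q)/3.7+[60,100]
w=cast(d,f([[198,128],[280,280],[155,237],[315,170]]),.044,s)
print(w.mean(0).round(4),np.linalg.norm(w[0]-w[1]),np.linalg.norm(w[2]-w[3]),s["position"].round(4))
t=cast(d,f([[220,212]]),.054,s)[0];print("top",t.round(4))
c=(w.mean(0)+t)/2;print(c,(M.T@(c-s["position"])*1000).round(1))
for k in w[:4]:v=k-w.mean(0);print(np.degrees(np.arctan2(v[1],v[0])).round(1))
E
```

```text
[ 0.5224 -0.0097  0.044 ] 0.03570365293747725 0.03912451294074092 [ 0.5276 -0.1206  0.1198]
top [ 0.5231 -0.0101  0.054 ]
[ 0.52276293 -0.00988861  0.049     ] [  36.8 -104.6   70.7]
42.2
-134.8
132.7
-45.0
```

```bash
python3 -m crank '[[[9,-26,0,0,1],[9,-26,0,0,1],[9,-26,0,0,1],[10,-27,0,0,1],[0,0,15,0,1],[0,0,20,0,1],[0,0,10,0,1],[0,0,0,0,1],[0,0,0,0,1]]]'
python3 -c "
from h import *
d=get_image('wrist');cv2.imwrite('pics/w3.png',d['pixels'][:,:,::-1])
s=ctrl.get_state();print(s['position'],s['ft_force'],s['joint_positions'].round(2))
d=get_image('side');c=d['pixels'][110:230,180:340,::-1];cv2.imwrite('pics/s3.png',cv2.resize(c,None,fx=4,fy=4,interpolation=cv2.INTER_CUBIC))"
```

```text
time: 4.7
position: [0.5229, -0.0099, 0.0749]
tool_rot: [-3.085, -0.593, 0.003]
ft_force: [0.1, -0.1, -0.9]
grip_width: 0.613
grip_force: 34.9
[ 0.52378198 -0.00962398  0.07581124] [ 0.21202048 -0.61995633 -3.13390259] [ 0.44  0.22 -0.52  1.92  0.13  1.04 -1.32]
```

View pics/s3.png

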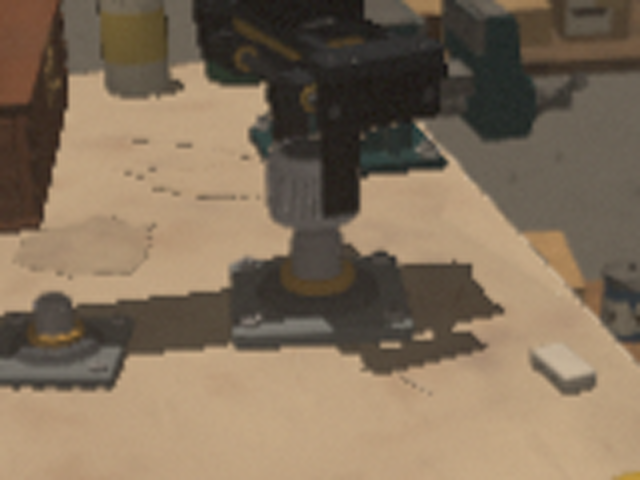

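The collar sits over the spindle within about 2 mm: collar at crop x 314, spindle at about 317. Lowering it onto the pins while watching the force.

```bash
python3 -m crank '[[[0,0,4,0,1],[0,0,4,0,1],[0,0,3,0,1],[0,0,0,0,1]]]'; python3 -m crank '[[[0,0,2,0,1],[0,0,2,0,1],[0,0,0,0,1]]]';  python3 -m crank '[[[0,0,2,0,1],[0,0,1,0,1],[0,0,0,0,1]]]'
```

```text
time: 5.13
position: [0.5228, -0.0087, 0.0639]
tool_rot: [-3.084, -0.596, 0.002]
ft_force: [-0.4, -0.7, -1.8]
grip_width: 0.614
grip_force: 34.9
time: 5.38
position: [0.5231, -0.0086, 0.0601]
tool_rot: [-3.084, -0.596, 0.001]
ft_force: [-0.6, -0.1, -1.7]
grip_width: 0.612
grip_force: 34.9
time: 5.63
position: [0.5233, -0.0086, 0.0573]
tool_rot: [3.084, 0.596, -0.0]
ft_force: [0.6, 0.3, -2.7]
grip_width: 0.616
grip_force: 34.9
```

```bash
python3 -m crank '[[[0,0,1,0,1],[0,0,1,0,1],[0,0,0,0,1]]]';  python3 -m crank '[[[0,0,1,0,1],[0,0,0,0,1],[0,0,0,0,1]]]'; python3 -c "
from h import *
s=ctrl.get_state();print(s['torque'],s['ft_force'])"
```

```text
time: 5.88
position: [0.5236, -0.0086, 0.056]
tool_rot: [3.084, 0.596, 0.0]
ft_force: [-1.5, -0.5, 3.2]
grip_width: 0.609
grip_force: 34.8
time: 6.13
position: [0.5236, -0.0086, 0.0558]
tool_rot: [3.084, 0.596, 0.0]
ft_force: [-4.3, -0.9, 7.5]
grip_width: 0.613
grip_force: 34.8
[ 0.01095319  0.86289192 -0.02596697] [-4.32258263 -0.87878669  7.49713478]
```

```bash
python3 -m crank '[[[-1,-0.3,0.5,0,1],[0,0,0,0.05,1],[0,0,0,0.05,1],[0,0,0,0.05,1],[0,0,0,0,1]]]';  python3 -m crank '[[[0,0,0,0.05,1],[0,0,0,0.05,1],[0,0,0,0.05,1],[0,0,0,0,1]]]'; python3 -c "
from h import *
s=ctrl.get_state();print(s['torque'],s['ft_force'],s['joint_positions'].round(2))"
```

```text
time: 6.55
position: [0.5243, -0.0084, 0.0559]
tool_rot: [3.12, 0.36, 0.006]
ft_force: [0.6, 0.2, 6.4]
grip_width: 0.612
grip_force: 34.9
time: 6.88
position: [0.5241, -0.0084, 0.0557]
tool_rot: [3.139, 0.125, 0.006]
ft_force: [-1.1, 1.0, 6.2]
grip_width: 0.616
grip_force: 34.9
[ 0.08598976  0.05594206 -0.11518937] [-1.11803856  1.03269298  6.24872673] [ 0.4   0.24 -0.48  1.94  0.13  0.99 -1.63]
```

```bash
for i in 1; do python3 -m crank '[[[0,0,0.3,0.05,1],[0,0,0,0.05,1],[0,0,0,0.05,1],[0,0,0,0,1]]]'; python3 -m crank '[[[0,0,0,0.05,1],[0,0,0,0.05,1],[0,0,0,0.05,1],[0,0,0,0,1]]]'; python3 -m crank '[[[0,0,0,0.05,1],[0,0,0,0.05,1],[0,0,0,0.05,1],[0,0,0,0,1]]]';  done; python3 -c "
from h import *
s=ctrl.get_state();print(s['torque'],s['ft_force'],s['joint_positions'].round(2))"
```

```text
time: 7.22
position: [0.5248, -0.0087, 0.0558]
tool_rot: [3.139, -0.111, 0.008]
ft_force: [0.0, -0.5, 8.1]
grip_width: 0.612
grip_force: 34.9
time: 7.55
position: [0.5243, -0.0085, 0.0553]
tool_rot: [-3.122, 0.344, -0.007]
ft_force: [-0.2, 0.8, 7.5]
grip_width: 0.616
grip_force: 34.9
time: 7.88
position: [0.5235, -0.0093, 0.054]
tool_rot: [3.088, -0.576, 0.004]
ft_force: [2.1, -2.4, -0.9]
grip_width: 0.616
grip_force: 34.9
[-0.26243464 -0.62905558 -0.02779606] [ 2.09339436 -2.38074453 -0.8551433 ] [ 0.35  0.23 -0.43  1.94  0.12  0.99 -2.07]
```

The force vanished and z dropped, so the keyways have found the pins. Pushing down.

```bash
python3 -m crank '[[[0,0,2,0,1],[0,0,2,0,1],[0,0,0,0,1]]]'; python3 -c "
from h import *
s=ctrl.get_state();print(s['torque'],s['ft_force'],s['joint_positions'].round(2))"
```

```text
time: 8.13
position: [0.5233, -0.0097, 0.0495]
tool_rot: [3.088, -0.574, 0.004]
ft_force: [5.3, -3.3, -3.3]
grip_width: 0.611
grip_force: 35.0
[-0.6353295  -1.21470855 -0.07575895] [ 5.32990125 -3.2537135  -3.27066993] [ 0.35  0.24 -0.42  1.94  0.12  0.98 -2.07]
```

```bash
python3 -m crank '[[[1,0.3,1,0,1],[0,0,2,0,1],[0,0,2,0,1],[0,0,0,0,1]]]'; python3 -c "
from h import *
s=ctrl.get_state();print(s['torque'],s['ft_force'])"; python3 -m crank '[[[0,0,2,0,1],[0,0,2,0,1],[0,0,0,0,1]]]'; python3 -c "
from h import *
s=ctrl.get_state();print(s['torque'],s['ft_force'])"
```

```text
time: 8.47
position: [0.5234, -0.0097, 0.0442]
tool_rot: [3.088, -0.575, 0.001]
ft_force: [4.4, -2.0, -4.0]
grip_width: 0.611
grip_force: 34.9
[-0.50714318 -1.11196207 -0.10533201] [ 4.42148261 -1.95631013 -4.01233112]
time: 8.72
position: [0.5234, -0.0097, 0.0403]
tool_rot: [3.088, -0.575, 0.001]
ft_force: [5.5, -2.9, -4.0]
grip_width: 0.613
grip_force: 35.0
[-0.62638351 -1.18282972 -0.07473278] [ 5.50445187 -2.90719554 -4.0123888 ]
```

```bash
python3 -m crank '[[[1,0.3,1,0,1],[0,0,2,0,1],[0,0,2,0,1],[0,0,0,0,1]]]'; python3 -m crank '[[[0,0,2,0,1],[0,0,2,0,1],[0,0,0,0,1],[0,0,0,0,1]]]'; python3 -c "
from h import *
s=ctrl.get_state();print(s['torque'],s['ft_force'])"
```

```text
time: 9.05
position: [0.5236, -0.0097, 0.0356]
tool_rot: [3.088, -0.575, -0.001]
ft_force: [1.6, -1.6, 3.0]
grip_width: 0.614
grip_force: 34.9
time: 9.38
position: [0.5237, -0.0098, 0.032]
tool_rot: [3.088, -0.575, -0.001]
ft_force: [0.5, -1.3, 5.0]
grip_width: 0.611
grip_force: 34.9
[-0.28895093  0.07875797 -0.0392506 ] [ 0.471308   -1.33474198  5.01252315]
```

```bash
python3 -m crank '[[[0,0,1,0,1],[0,0,1,0,1],[0,0,0,0,1],[0,0,0,0,1]]]'; python3 -m crank '[[[0,0,1,0,1],[0,0,0.5,0,1],[0,0,0,0,1],[0,0,0,0,1]]]'
```

```text
time: 9.72
position: [0.5237, -0.0098, 0.0308]
tool_rot: [3.088, -0.575, -0.001]
ft_force: [-1.5, -1.4, 11.1]
grip_width: 0.612
grip_force: 34.9
time: 10.05
position: [0.5237, -0.0098, 0.0307]
tool_rot: [3.087, -0.575, -0.001]
ft_force: [-8.1, -2.2, 21.8]
grip_width: 0.609
grip_force: 34.8
```

It has stopped hard at an underside height of about 20 mm. I'll let it settle and take one look.

```bash
python3 -m crank '[[[0,0,0,0,1],[0,0,0,0,1],[0,0,0,0,1],[0,0,0,0,1],[0,0,0,0,1],[0,0,0,0,1]]]'; python3 -c "
from h import *
d=get_image('side');c=d['pixels'][110:230,180:340,::-1];cv2.imwrite('pics/s4.png',cv2.resize(c,None,fx=4,fy=4,interpolation=cv2.INTER_CUBIC))"
```

```text
time: 10.55
position: [0.5237, -0.0098, 0.0307]
tool_rot: [3.087, -0.575, -0.001]
ft_force: [-6.1, -1.5, 21.0]
grip_width: 0.612
grip_force: 34.8
```

View pics/s4.png

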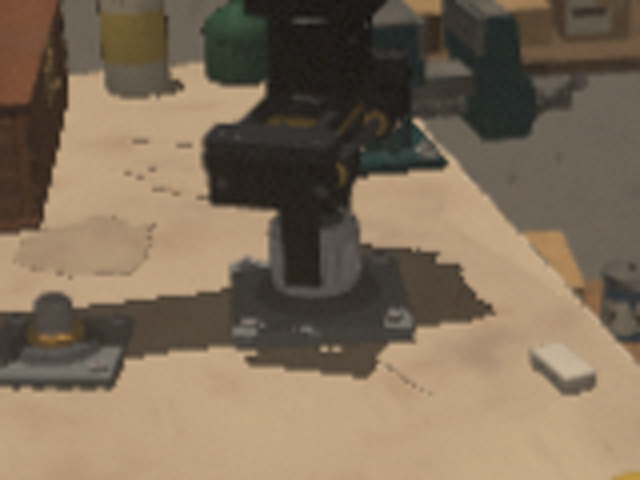

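The collar, at crop (315,260), sits upright and flush on the flange with no brass showing, and the gripper still holds it. Handing the job in.

```bash
python3 -c "
from bench import job
print(job.close_job())"
```

```text
the job is handed in; nothing more can be done
None
```

The collar is keyed onto the pins and held flush on the flange with about 21 N of downward push. I handed the job in at about 10.6 s of the 61 s limit; no verdict was returned.

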